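# Hold a rubber stamp up to the inspection camera

## Robot

A 6-joint arm with a two-finger parallel gripper is mounted at the origin on a cart in front of the work surface, level with it; the furniture and walls round the work are solid. World frame = base frame: x ahead of the robot, y to its left, z up, the work surface at z = 0. Lengths are in m, angles in degrees, forces in N, time in s.
With the tool pointing down it reaches from about 0.425 to 0.95 m from the base axis. Payload 14.7 kg.
Tool frame: the origin (TCP) lies midway between the tips of the shut fingers; the grasp point (between the pads) lies env.grip_depth behind it (env.grip_depth is the distance from the TCP to the grasp point, in m); z points along the fingers, y is the direction in which the jaws open and shut (so a half turn about z gives the same grasp; the last joint's range is limited). The gripper opens to 85 mm and grips with 20 to 120 N. Pads are 22 mm wide; open, the fingers measure 114 mm over their backs; the gripper's body (76 mm by 85 mm) begins 54 mm behind the grasp point. The pads swing forward as they close: fully open they stand 13 mm farther back than shut.
Start: joints at [62.762, 27.513, 91.461, -0, 61.026, -2.67], TCP at [0.27, 0.591, 0.231] pointing down, gripper open.
Joint ranges: [-157.49, 157.49], [-46.99, 117.5], [13.45, 153.17], [-89.5, 269.5], [5.16, 153.95], [-167.48, 167.48]. Speed limits (degrees/s): [108.29, 108.29, 136.94, 172.46, 172.46, 172.46].

## Interface

Orientations are given as [roll, pitch, yaw] about the fixed x, y, z axes, in that order (R = Rz(yaw) Ry(pitch) Rx(roll)).
In Python, from cell import env, cams gives the robot as it stands.
- The arm moves only by the tool play_rows, never from a script. Its argument "plan" is one flat list of numbers, 6 for each row, row after row: the shift along the tool's x, y, z as a fraction of full scale, then the turn, a rotation vector about the tool's x, y, z as a fraction of full scale. A call has 1 to 10 rows; each row shifts and turns the commanded pose from where the row before left it, along the tool's axes as they then stand; what a row does not reach is not made up. Full scale, the value 1, is 0.03 m for a shift and 5 degrees for a turn. A row lasts 1/10 s, in which the tool goes at most 50 mm and 8.59 degrees, less where a joint would pass 70% of its speed; a pose out of reach is approached as far as the arm can. A call with a number of a shift or a turn outside -1 to 1 is refused whole. A call with a gripper value outside its range is refused whole. "fingers" is the opening, from -1 (shut) to 1 (fully open), set as the call begins (left out, the last holds). The fingers move at their own pace and stop on an object; the grip force is fixed at half the most. Time passes only in rows, so rows that do not move let the fingers close. It gives the time, the measured TCP pose, the force and the opening at its end, in the units of the state.
- env.get_state(): the state, without advancing time (a new reading comes with each control period).
- cams.capture(name): name is "side" or "top"; returns the picture (400x640x3 uint8, red, green, blue); there is no depth.
- cams.camera_info(name): a dict with "intrinsics" (3x3 intrinsics, pixels), "extrinsics" (4x4, takes a point from camera to world coordinates). Camera axes: x right, y down, z forward; pixel columns grow to the right and rows downward; lengths in m; the calibration is good to about 2 mm. A picture is of the moment at which its call begins. camera_info takes no time and is no camera call.
- env.job_done(): hands the job in, once; it reports no verdict.
The state is a dict: "time": time; "q": joint angles; "dq": joint speeds; "effort": joint torques, N m; "position": TCP position; "tcp_rot": TCP orientation; "force": force on the tool from outside, world axes, zero at the start; "torque": the same for the moment, N m; "opening": opening from 0.0 (shut) to 1.0 (fully open).
Only numpy, scipy, OpenCV 4.12 (cv2) and the standard library are available. Lean on these libraries where they do the work, as an engineer would, in place of code of your own. Each camera call takes 0.05 s, during which the arm holds its last target.

## Task

Take the oblong-based rubber stamp out of the stamp tray and hold it up to the inspection camera to have its rubber face checked: the underside looks squarely into the lens, centred half-way between the tips of the two wire prongs and level with them, with its long side along the line from tip to tip. Leave the two round-based stamps in the tray as they are, and do not touch the camera, its prongs or its stand. Finish with the stamp still gripped and held motionless in the air there; do not put it down.

Things in the scene. Friction and masses are not known exactly. Their poses are not given: they have to be found in the camera images.
- stamp_centre (a point): Centre of the oblong stamp to take, 27 x 62 x 75 mm (x, y, z): half-way up, 37.5 mm above its underside. z runs from the rubber face up the handle, y along the base's long side. Base 17 mm high, then a neck 16 mm across, then from 35 to 75 mm above the underside a round knob 26 mm across: grip its sides about 57 mm above the underside. 30 to 65 g. Loose, upright in any compartment.
- stamp_face (a point): Middle of the stamp's rubber face (its underside), same axes as the stamp; 37.5 mm below the stamp's centre along its z axis.
- round_stamp_a_centre (a point): Centre of a round-based wooden stamp (base 40 mm across, 16 mm high, 69 mm tall in all, knob 25 mm across; point half-way up). Stays where it stands, in the tray.
- round_stamp_b_centre (a point): Centre of the smaller round-based wooden stamp (base 32 mm across, 16 mm high, 69 mm tall in all, knob 25 mm across; point half-way up). Stays where it stands, in the tray.
- stamp_tray: Grey open tray with three compartments side by side along its y axis, 87 mm from centre to centre; 94 x 266 x 16 mm (x, y, z), walls and floor 4 mm thick. Origin: centre of its underside. Fixed to the table.
- camera_stand: Dark steel stand of the inspection camera: base plate 105 x 105 x 12 mm and a fork 94 mm tall that carries the grey camera. Origin at table height, about under the place where the stamp is to be held; the base plate's centre lies 90 mm along its x axis (away from the robot). Fixed to the table.
- camera_head (a joint): Tilt of the camera on its stand, rad: 0 looks straight up, positive leans the line of sight towards the stand's -x (to the robot). It differs from start to start (0.40 to 0.65), is stiff, and must not be moved.
- focus (a point): Place for the middle of the face: midway between the prong tips, 155 mm from the tilt axis, 94 mm before the lens, about 0.2 m up. z: line of sight, out of the lens (up, leaning to the robot); y: from prong tip to prong tip. Stamp right: its z points like this z, its y along this y, either way round. Tips: 11 mm balls at y = +-58 mm; prongs 6 mm thick run from there along -z for 115 mm.

How it is judged:
By the outcome, as a careful person would: the job done as asked, in the order asked, and still so for the second after the job is handed in, while the arm keeps its last pose, push and grip.
It also fails if it takes over 38 s, if anything falls off the work surface, if the arm or the gripper's body presses on something with over 40 N, if the wrist force passes 120 N, or if a joint passes its speed limit or range.

## Working session

There is one attempt and no reset: what is moved stays moved. The work goes in short steps, Python scripts to look and compute and a tool call to move; the robot and the scene stay as the last step left them, time stands still between calls to the robot, and variables do not carry over. Pictures are saved under pics/ and viewed, and the job is handed in when it is done.

Besides the shell and the picture viewer there is one more tool, called after "Emit:" by a JSON object that holds its "fn" and its "kwargs", one argument or row to a line. play_rows: Moves the arm, as the interface text tells. Shift numbers are shares of 0.03 m and turn numbers shares of 5 degrees, none past 1 either way. Its arguments: {"type":"object","properties":{"plan":{"type":"array"},"fingers":{"type":"number"}},"required":["plan"]}

```bash
ls; mkdir -p pics; python3 - <<'E'
from cell import env, cams
import cv2, numpy as np
s=env.get_state()
for k in s: print(k,np.round(s[k],4))
print(env.grip_depth)
for n in ("side","top"):
    im=cams.capture(n); cv2.imwrite(f"pics/{n}0.png",im[:,:,::-1])
    i=cams.camera_info(n); print(n,np.round(i["intrinsics"],2).tolist(),np.round(i["extrinsics"],4).tolist())
E
```

```text
pics
time 0.0
q [ 6.27630e+01  2.75496e+01  9.14945e+01 -5.00000e-04  6.10278e+01
 -2.66820e+00]
dq [-0.0608  0.0196  0.0195 -0.0587 -0.0178 -0.0453]
effort [ 6.10000e-03 -9.50657e+01 -4.30184e+01  1.00000e-04  1.21000e-02
 -1.00000e-04]
position [0.27   0.5908 0.2307]
tcp_rot [-1.799282e+02 -2.900000e-03  1.554314e+02]
force [0.3622 0.794  0.421 ]
torque [-0.0074  0.0289 -0.0178]
opening 1.004
0.0187
side [[363.65, 0.0, 320.49], [0.0, 363.65, 204.03], [0.0, 0.0, 1.0]] [[-0.9885, -0.0653, 0.1363, 0.411], [-0.1505, 0.5067, -0.8489, 0.7401], [-0.0137, -0.8596, -0.5107, 0.626], [0.0, 0.0, 0.0, 1.0]]
top [[397.82, 0.0, 323.95], [0.0, 397.82, 212.0], [0.0, 0.0, 1.0]] [[-0.0245, -0.9966, 0.0785, 0.4501], [-0.9997, 0.0248, 0.0038, -0.0211], [-0.0057, -0.0784, -0.9969, 1.098], [0.0, 0.0, 0.0, 1.0]]
```

View pics/side0.png

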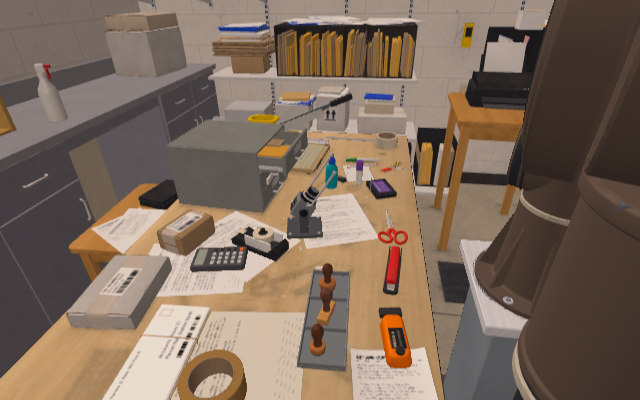

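View pics/top0.png

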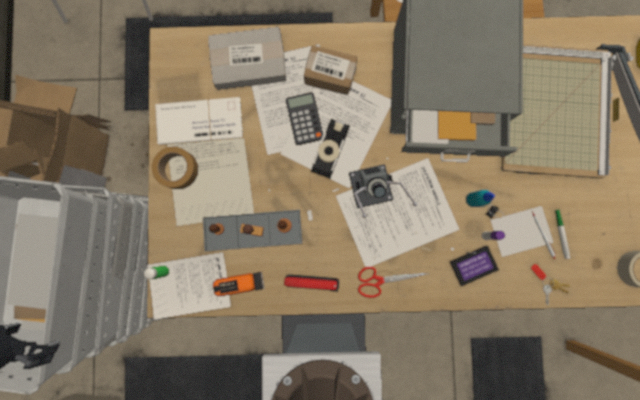

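```bash
python3 - <<'E'
import cv2
s=cv2.imread("pics/side0.png");t=cv2.imread("pics/top0.png")
def c(im,x0,y0,x1,y1,f,n): cv2.imwrite(n,cv2.resize(im[y0:y1,x0:x1],None,fx=f,fy=f,interpolation=cv2.INTER_CUBIC))
c(s,290,255,370,375,5,"pics/s_tray.png")
c(s,270,155,370,245,8,"pics/s_cam.png")
c(t,195,200,310,260,6.9,"pics/t_tray.png")
c(t,335,150,445,230,7,"pics/t_cam.png")
E
```

```text
(no output)
```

View pics/s_tray.png

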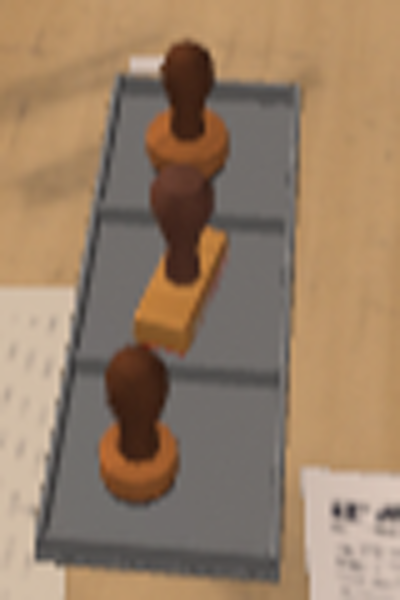

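View pics/s_cam.png

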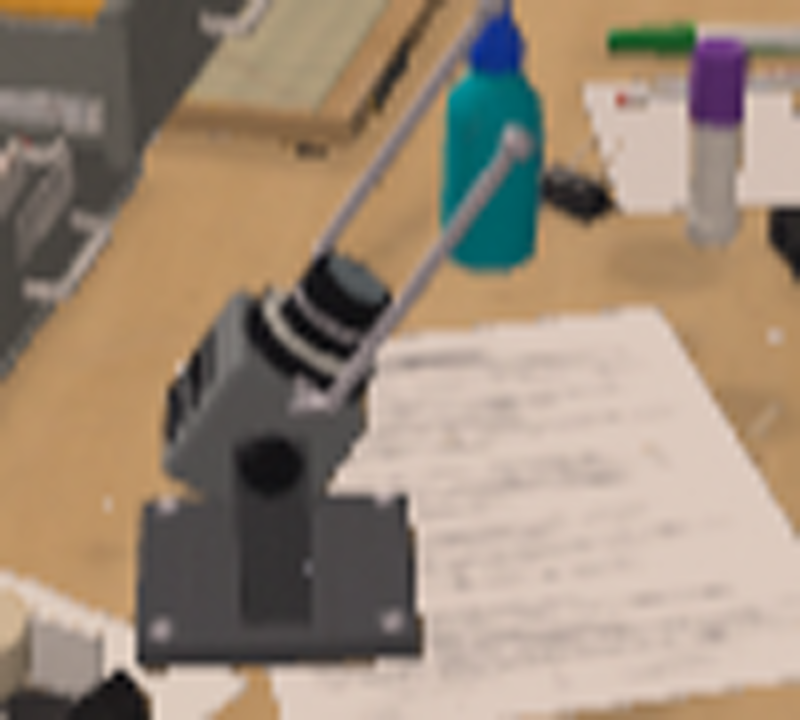

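View pics/t_tray.png

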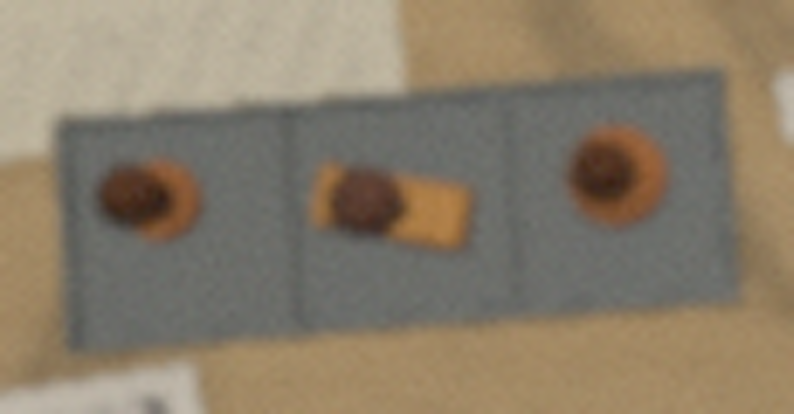

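View pics/t_cam.png

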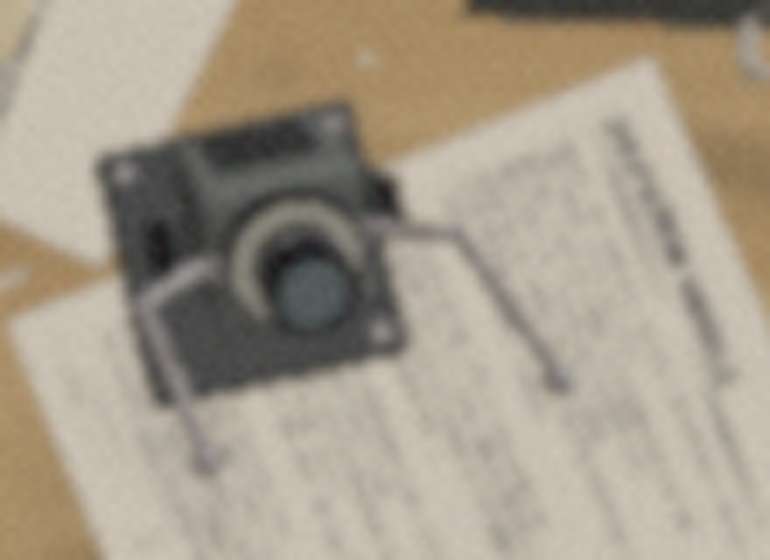

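```bash
python3 - <<'E'
import cv2
s=cv2.imread("pics/side0.png");t=cv2.imread("pics/top0.png")
def c(im,x0,y0,x1,y1,f,n): 
    return cv2.resize(im[y0:y1,x0:x1],None,fx=f,fy=f,interpolation=cv2.INTER_CUBIC)
import numpy as np
a=c(s,310,140,350,180,10,0); b=c(t,350,195,390,235,10,0); d=c(t,400,185,440,225,10,0)
cv2.imwrite("pics/tips1.png",np.hstack([a,b])); cv2.imwrite("pics/tips2.png",d)
E
```

```text
(no output)
```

View pics/tips1.png

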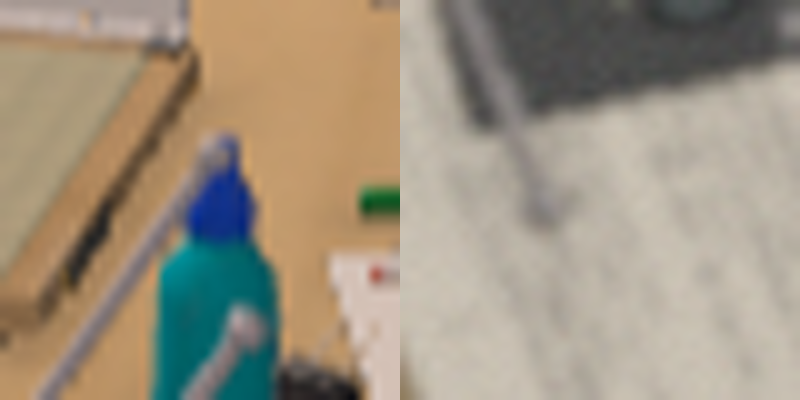

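View pics/tips2.png

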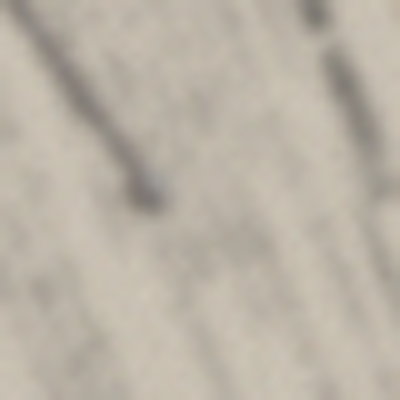

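```bash
cat > h.py <<'E'
from cell import env, cams
import cv2, numpy as np
I={n:cams.camera_info(n) for n in("side","top")}
def ray(n,uv):
    K=np.array(I[n]["intrinsics"]);E=np.array(I[n]["extrinsics"])
    d=E[:3,:3]@np.linalg.inv(K)@np.array([uv[0],uv[1],1.]);return E[:3,3],d/np.linalg.norm(d)
def plane(n,uv,z):
    o,d=ray(n,uv);return o+d*(z-o[2])/d[2]
def tri(us,ut):
    A=np.zeros((3,3));b=np.zeros(3);R=[ray("side",us),ray("top",ut)]
    for o,d in R:
        P=np.eye(3)-np.outer(d,d);A+=P;b+=P@o
    p=np.linalg.solve(A,b)
    return p,[float(np.linalg.norm((np.eye(3)-np.outer(d,d))@(p-o))) for o,d in R]
def linedir(s2,t2):
    n=[np.cross(ray(c,a)[1],ray(c,b)[1]) for c,(a,b) in(("side",s2),("top",t2))]
    v=np.cross(*n);return v/np.linalg.norm(v)
def proj(n,p):
    K=np.array(I[n]["intrinsics"]);E=np.array(I[n]["extrinsics"])
    q=K@(E[:3,:3].T@(np.asarray(p)-E[:3,3]));return q[:2]/q[2]
E
python3 - <<'E'
from h import *
np.set_printoptions(precision=4,suppress=True)
N,rn=tri((333.85,171.75),(363.8,215.35));F,rf=tri((331.35,154.75),(414.2,203.7))
print(N,rn,F,rf,"dist",np.linalg.norm(N-F),"mid",(N+F)/2)
y=(N-F)/np.linalg.norm(N-F);print("y",y,np.degrees(np.arctan2(y[1],y[0]))-90)
def sc(p,x0,y0,f): return ((p[0]+.5)/f-.5+x0,(p[1]+.5)/f-.5+y0)
L,rl=tri(sc((362,283),270,155,8),sc((313,290),335,150,7));print("lens",L,rl)
m=(N+F)/2;print("lens->mid",m-L,np.linalg.norm(m-L))
# near prong direction
z1=linedir(((333.85,171.75),sc((345,390),270,155,8)),((363.8,215.35),sc((152,305),335,150,7)))
z2=linedir(((331.35,154.75),sc((325,245),270,155,8)),((414.2,203.7),sc((460,237),335,150,7)))
print(z1,z2)
for z in(z1,z2,(m-L)/np.linalg.norm(m-L)):
    z=z*np.sign(z[2]); print("tilt",np.arccos(z[2]),"az",np.degrees(np.arctan2(z[1],z[0])),"dot y",z@y)
# stamp
for n,w,x0,y0,f,p in (("k",0,0,0,0,0),):
  K,r=tri(sc((182,202),290,255,5),sc((367,202),195,200,6.9));print("knob",K,r,plane("top",sc((367,202),195,200,6.9),.062),plane("side",sc((182,202),290,255,5),.062))
t=cv2.imread("pics/top0.png")[200:260,195:310];h=cv2.cvtColor(t,cv2.COLOR_BGR2HSV)
for p in((50,27),(64,32),(22,29),(53,29),(88,29)): print(p,h[p[1],p[0]])
s=cv2.imread("pics/side0.png")[255:375,290:370];hs=cv2.cvtColor(s,cv2.COLOR_BGR2HSV)
for p in((30,65),(42,50),(36,38),(27,96)): print(p,hs[p[1],p[0]])
E
```

```text
[ 0.5102 -0.106   0.2168] [0.0003077540423391753, 0.0003077540423390527] [ 0.5322 -0.2191  0.2155] [0.0009412400837945189, 0.0009412400837944296] dist 0.11530749587584037 mid [ 0.5212 -0.1626  0.2162]
y [-0.1912  0.9815  0.0121] 11.020851524989979
lens [ 0.5722 -0.1539  0.1336] [0.0019457010406580856, 0.0019457010406582365]
lens->mid [-0.051  -0.0087  0.0826] 0.0974379222320377
[ 0.5106  0.0542 -0.8581] [ 0.5398  0.103  -0.8355]
tilt 0.5392443870765284 az -173.93971435264575 dot y 0.05473861399125805
tilt 0.5818169117867159 az -169.20241256451214 dot y 0.012209027595724016
tilt 0.5592124237890196 az -170.35120134954875 dot y 0.022917008237094392
knob [0.4922 0.1816 0.0662] [0.00026851374976815583, 0.0002685137497681709] [0.4927 0.1824 0.062 ] [0.4926 0.1773 0.062 ]
(50, 27) [  8 105  92]
(64, 32) [ 16 149 175]
(22, 29) [  7 121  57]
(53, 29) [  9 116  88]
(88, 29) [ 12 160 105]
(30, 65) [ 15 173 131]
(42, 50) [ 15 170 183]
(36, 38) [  8 140  89]
(27, 96) [ 12 180 139]
```

```bash
python3 - <<'E'
from h import *
np.set_printoptions(precision=4,suppress=True)
def sc(p,x0,y0,f): return ((p[0]+.5)/f-.5+x0,(p[1]+.5)/f-.5+y0)
t=cv2.imread("pics/top0.png")[200:260,195:310]
t=cv2.resize(t,None,fx=4,fy=4,interpolation=cv2.INTER_CUBIC);h=cv2.cvtColor(t,cv2.COLOR_BGR2HSV)
m=cv2.inRange(h,(5,80,30),(22,255,255));n,l,st,ce=cv2.connectedComponentsWithStats(m)
for i in range(1,n):
    if st[i,4]>300: print(i,st[i],ce[i])
l0=l[30*4,64*4];pts=cv2.findContours((l==l0).astype(np.uint8),0,1)[0][0][:,0]
W=np.array([plane("top",sc(p,195,200,4),0.017)[:2] for p in pts])
# exclude knob points: hull fit on base
# yellow only
r=cv2.minAreaRect((W*1e3).astype(np.float32));print("all",r)
m2=cv2.inRange(h,(12,110,110),(22,255,255))&((l==l0)*255).astype(np.uint8)
p2=cv2.findNonZero(m2)[:,0];W2=np.array([plane("top",sc(p,195,200,4),0.017)[:2] for p in p2])
r=cv2.minAreaRect((W2*1e3).astype(np.float32));print("yellow",r,cv2.boxPoints(r))
cv2.imwrite("pics/m.png",np.vstack([t,cv2.cvtColor(m2,8),cv2.cvtColor(m,8)]))
# plate
C=[plane("top",sc(p,335,150,7),.012) for p in((98,157),(352,103),(408,348),(160,405))]
print("plate",np.array(C)[:,:2],np.mean(C,0),[np.linalg.norm(C[i]-C[i-1]) for i in range(4)])
d=np.array([.5212,-.1626])-np.mean(C,0)[:2];print("d",d,np.linalg.norm(d),np.degrees(np.arctan2(d[1],d[0])))
for i in range(4):
  e=C[i]-C[i-1];print(np.degrees(np.arctan2(e[1],e[0])))
E
```

```text
1 [  108     0   352   240 31263] [331.9593 141.3236]
2 [ 330   73   57   58 2598] [357.928  101.3872]
3 [   0   93   98  130 4626] [ 20.0393 163.366 ]
4 [  59   93   58   46 1968] [ 89.093  114.8613]
5 [ 180   94   94   51 3298] [227.8481 119.3657]
all ((492.43475341796875, 181.72909545898438), (63.46883773803711, 26.861568450927734), 79.0165023803711)
yellow ((492.18951416015625, 181.58897399902344), (60.42918014526367, 24.092384338378906), 79.49544525146484) [[474.8367 154.077 ]
 [498.5253 149.6846]
 [509.5424 209.101 ]
 [485.8538 213.4934]]
plate [[ 0.6447 -0.0876]
 [ 0.6636 -0.1884]
 [ 0.5659 -0.2068]
 [ 0.5459 -0.109 ]] [ 0.605  -0.1479  0.012 ] [np.float64(0.10099785460713276), np.float64(0.10255843936087122), np.float64(0.09941751925078289), np.float64(0.09980747100544772)]
d [-0.0838 -0.0147] 0.08511603395577559 -170.08754799405722
12.216013327078338
-79.33562760509828
-169.3518150572951
101.5503626218097
```

View pics/m.png

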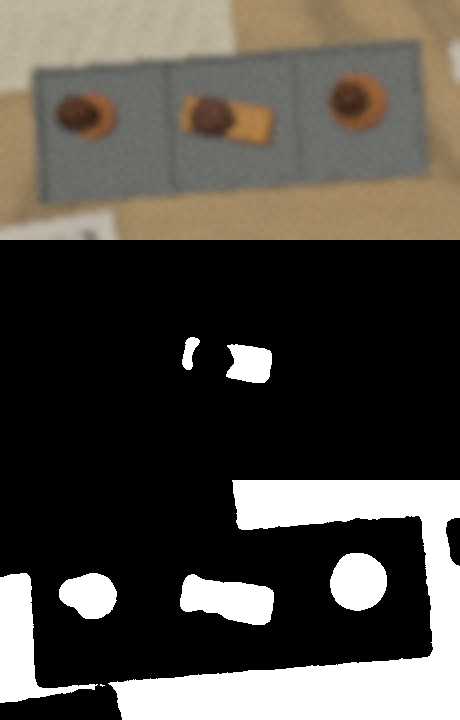

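```bash
cat >> h.py <<'E'
from scipy.spatial.transform import Rotation as Ro
def todo(p,Rm,st=None):
    s=st or env.get_state();R=Ro.from_euler("xyz",s["tcp_rot"],degrees=True)
    sh=R.inv().apply(np.asarray(p)-s["position"])/.03
    tu=(R.inv()*Ro.from_matrix(Rm)).as_rotvec(degrees=True)/5
    print("t",s["time"],"pos",np.round(s["position"],4),"rot",np.round(s["tcp_rot"],2),"open",round(float(s["opening"]),3),"F",np.round(s["force"],1))
    print("shift units",np.round(sh,3),"turn units",np.round(tu,3))
def Rdown(yawdeg): return Ro.from_euler("xyz",[180,0,yawdeg],degrees=True).as_matrix()
E
python3 - <<'E'
from h import *
todo([.4922,.1817,.13],Rdown(79.2))
E
```

```text
t 0.1 pos [0.2701 0.5908 0.2307] rot [-179.94   -0.    155.43] open 0.999 F [0.2 0.2 0.1]
shift units [-12.404  -9.322   3.367] turn units [-1.1000e-02  8.0000e-03  1.5246e+01]
```

Emit:
{"fn": "play_rows", "kwargs": {
  "plan": [-0.775,-0.583,0.21,0,0,0,-0.775,-0.583,0.21,0,0,0,-0.775,-0.583,0.21,0,0,0,-0.775,-0.583,0.21,0,0,0,-0.775,-0.583,0.21,0,0,0,-0.775,-0.583,0.21,0,0,0,-0.775,-0.583,0.21,0,0,0,-0.775,-0.583,0.21,0,0,0,-0.775,-0.583,0.21,0,0,0,-0.775,-0.583,0.21,0,0,0]
}}

```text
time: 1.1
position: [0.4092, 0.3342, 0.1679]
tcp_rot: [-180.0, -0.0, 155.4]
force: [0.7, -0.5, -0.1]
opening: 0.995
```

Emit:
{"fn": "play_rows", "kwargs": {
  "plan": [-0.775,-0.583,0.21,0,0,0,-0.775,-0.583,0.21,0,0,0,-0.775,-0.583,0.21,0,0,0,-0.775,-0.583,0.21,0,0,0,-0.775,-0.583,0.21,0,0,0,-0.775,-0.583,0.21,0,0,0,0,0,0,0,0,0.85,0,0,0,0,0,0.85,0,0,0,0,0,0.85,0,0,0,0,0,0.85]
}}

```text
time: 2.1
position: [0.4921, 0.1818, 0.1303]
tcp_rot: [-180.0, -0.0, 138.2]
force: [0.0, -0.6, 0.5]
opening: 1.0
```

Emit:
{"fn": "play_rows", "kwargs": {
  "plan": [0,0,0,0,0,0.9,0,0,0,0,0,0.9,0,0,0,0,0,0.9,0,0,0,0,0,0.9,0,0,0,0,0,0.9,0,0,0,0,0,0.9,0,0,0,0,0,0.9,0,0,0,0,0,0.9,0,0,0,0,0,0.9,0,0,0,0,0,0.9]
}}

```text
time: 3.1
position: [0.492, 0.1819, 0.1303]
tcp_rot: [-180.0, 0.0, 93.2]
force: [0.4, 0.5, 1.0]
opening: 0.999
```

```bash
python3 - <<'E'
from h import *
todo([.4922,.1817,.13],Rdown(79.2))
for n in("side","top"):
    im=cams.capture(n)[:,:,::-1]; cv2.imwrite(f"pics/{n}1.png",im)
c=cv2.imread("pics/side1.png")[150:375,200:400];t=cv2.imread("pics/top1.png")[160:285,195:320]
cv2.imwrite("pics/v1.png",np.hstack([cv2.resize(c,(400,450)),cv2.resize(t,(400,450-50))[:,:]if 0 else cv2.resize(t,(400,450))]))
todo([.4922,.1817,.042],Rdown(79.2))
E
```

```text
t 3.1 pos [0.492  0.1819 0.1303] rot [-1.7997e+02  1.0000e-02  9.3240e+01] open 0.999 F [0.4 0.5 1. ]
shift units [-0.008  0.006  0.01 ] turn units [-5.000e-03  2.000e-03  2.809e+00]
t 3.2 pos [0.492  0.1819 0.1303] rot [-1.7998e+02  1.0000e-02  9.3340e+01] open 0.999 F [ 0.2 -0.  -0.3]
shift units [-0.007  0.006  2.944] turn units [-5.000e-03  2.000e-03  2.829e+00]
```

View pics/v1.png

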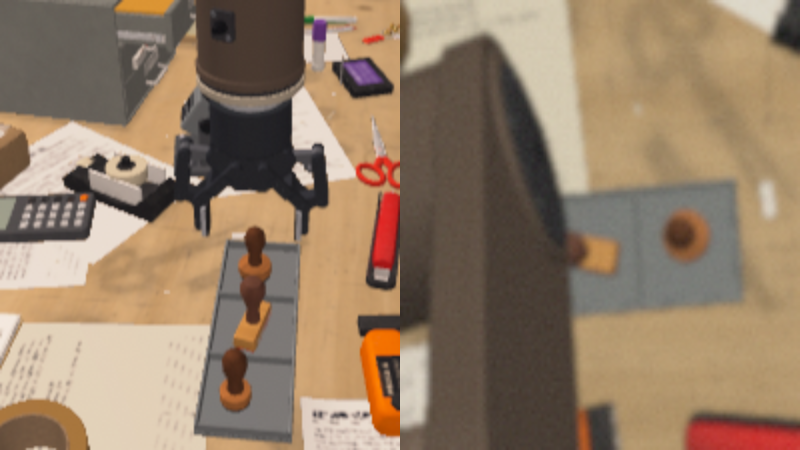

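Emit:
{"fn": "play_rows", "kwargs": {
  "plan": [0,0,0,0,0,0.7,0,0,0,0,0,0.7,0,0,0,0,0,0.7,0,0,0,0,0,0.72,0,0,0.5,0,0,0,0,0,0.5,0,0,0,0,0,0.5,0,0,0,0,0,0.5,0,0,0]
}}

```text
time: 4.0
position: [0.4922, 0.182, 0.0699]
tcp_rot: [-180.0, 0.0, 79.5]
force: [-0.0, -0.1, -0.9]
opening: 1.002
```

Emit:
{"fn": "play_rows", "kwargs": {
  "plan": [0,0,0.32,0,0,0,0,0,0.32,0,0,0,0,0,0.3,0,0,0,0,0,0,0,0,0]
}}

```text
time: 4.4
position: [0.4917, 0.1818, 0.0414]
tcp_rot: [-179.9, 0.0, 79.4]
force: [-0.2, -1.0, 0.2]
opening: 1.003
```

```bash
python3 - <<'E'
from h import *
todo([.4922,.1817,.042],Rdown(79.2))
im=cams.capture("side")[:,:,::-1]; cv2.imwrite("pics/side2.png",im)
cv2.imwrite("pics/v2.png",cv2.resize(im[220:370,260:400],None,fx=4,fy=4,interpolation=2))
E
```

```text
t 4.4 pos [0.4917 0.1818 0.0414] rot [-1.7993e+02  4.0000e-02  7.9360e+01] open 1.003 F [-0.2 -1.   0.2]
shift units [-0.001  0.016 -0.021] turn units [-0.014  0.007  0.031]
```

View pics/v2.png

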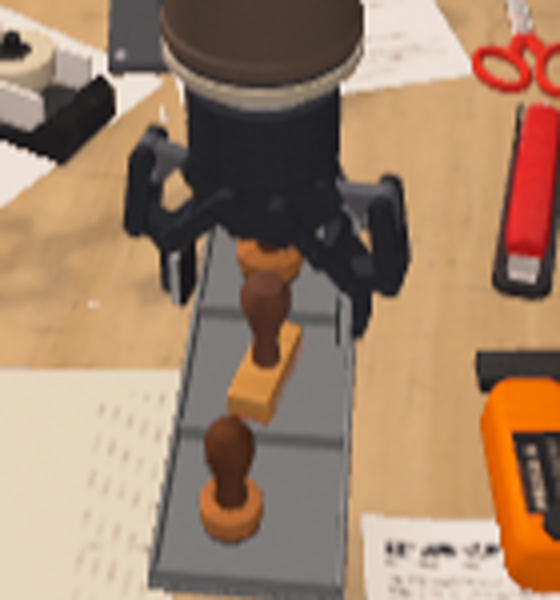

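Emit:
{"fn": "play_rows", "kwargs": {
  "plan": [0,0,0,0,0,0,0,0,0,0,0,0,0,0,0,0,0,0,0,0,0,0,0,0,0,0,0,0,0,0,0,0,0,0,0,0,0,0,0,0,0,0,0,0,0,0,0,0],
  "fingers": -1
}}

```text
time: 5.25
position: [0.4922, 0.1821, 0.0427]
tcp_rot: [180.0, -0.0, 79.3]
force: [-2.6, 0.6, 8.6]
opening: 0.272
```

```bash
python3 - <<'E'
from h import *
todo([.4922,.1817,.042],Rdown(79.2))
im=cams.capture("side")[:,:,::-1]; cv2.imwrite("pics/side3.png",im)
cv2.imwrite("pics/v3.png",cv2.resize(im[220:370,260:400],None,fx=4,fy=4,interpolation=2))
E
```

```text
t 5.25 pos [0.4922 0.1821 0.0427] rot [ 1.7999e+02 -1.0000e-02  7.9340e+01] open 0.272 F [-2.6  0.6  8.6]
shift units [-0.012  0.004  0.024] turn units [ 0.001 -0.001  0.027]
```

View pics/v3.png

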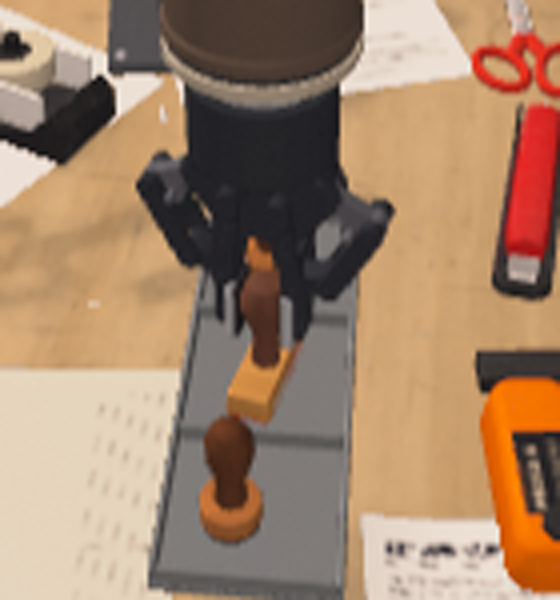

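```bash
python3 - <<'E'
from h import *
im=cv2.imread("pics/side3.png")
big=cv2.resize(im[280:330,295:355],None,fx=12,fy=12,interpolation=2)
for p,c in (((.4922,.1821,.0427),(0,0,255)),((.4922,.1821,.0614),(0,255,0)),((.4922,.1817,.079),(255,0,0)),((.4922,.193,.0427),(0,255,255)),((.4922,.171,.0427),(255,255,0))):
    q=proj("side",p);print(p,q);cv2.circle(big,tuple(int(v) for v in ((q-[295,280]+.5)*12)),4,c,-1)
cv2.imwrite("pics/v4.png",big)
E
```

```text
(0.4922, 0.1821, 0.0427) [325.910564   303.17591302]
(0.4922, 0.1821, 0.0614) [325.8573214  296.83866449]
(0.4922, 0.1817, 0.079) [325.83227968 290.59454022]
(0.4922, 0.193, 0.0427) [325.20383964 306.95929365]
(0.4922, 0.171, 0.0427) [326.61328567 299.41396042]
```

View pics/v4.png

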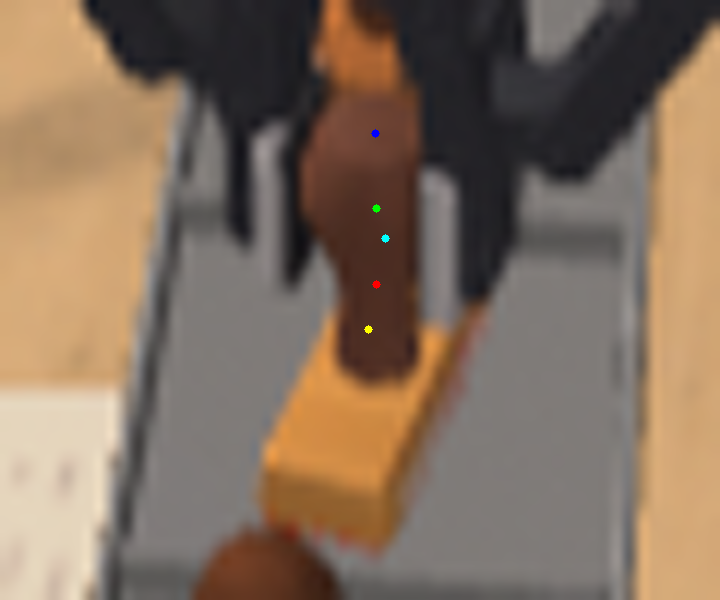

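Emit:
{"fn": "play_rows", "kwargs": {
  "plan": [0,0,-0.2,0,0,0,0,0,-0.5,0,0,0,0,0,-0.9,0,0,0,0,0,-0.9,0,0,0,0,0,-0.9,0,0,0,0,0,-0.9,0,0,0,0,0,-0.9,0,0,0,0,0,-0.9,0,0,0,0,0,-0.9,0,0,0,0,0,-0.9,0,0,0]
}}

```text
time: 6.3
position: [0.4919, 0.1819, 0.2809]
tcp_rot: [180.0, -0.0, 79.3]
force: [-0.5, 0.3, -1.0]
opening: 0.272
```

```bash
python3 - <<'E'
from h import *
todo([.4922,.1817,.042],Rdown(79.2))
im=cams.capture("side")[:,:,::-1]; cv2.imwrite("pics/side5.png",im)
q=proj("side",(.492,.182,.28));print(q)
u,v=int(q[0]),int(q[1])
cv2.imwrite("pics/v5.png",cv2.resize(im[max(0,v-60):v+60,u-60:u+60],None,fx=5,fy=5,interpolation=2))
# overlay
N=np.array([.5102,-.106,.2168]);F=np.array([.5322,-.2191,.2155]);m=(N+F)/2
s=cv2.imread("pics/side0.png")[155:245,270:370];t=cv2.imread("pics/top0.png")[150:230,335:435]
S=cv2.resize(s,None,fx=8,fy=8,interpolation=2)[:600];T=cv2.resize(t,None,fx=7.5,fy=7.5,interpolation=2)
az=np.radians(191.0)
for a,c in((.53,(0,0,255)),(.56,(0,255,0)),(.59,(255,0,0))):
    z=np.array([np.sin(a)*np.cos(az),np.sin(a)*np.sin(az),np.cos(a)])
    for p in(N-.115*z,F-.115*z,N-.06*z,F-.06*z,m-.094*z,m-.155*z):
        for n,B,x0,y0,f in(("side",S,270,155,8),("top",T,335,150,7.5)):
            q=(proj(n,p)-[x0,y0]+.5)*f;cv2.circle(B,(int(q[0]),int(q[1])),3,c,-1)
cv2.imwrite("pics/oS.png",S);cv2.imwrite("pics/oT.png",T)
E
```

```text
t 6.3 pos [0.4919 0.1819 0.2809] rot [ 1.7998e+02 -1.0000e-02  7.9330e+01] open 0.272 F [-0.5  0.3 -1. ]
shift units [-5.000e-03  8.000e-03  7.963e+00] turn units [ 0.004 -0.002  0.026]
[325.23744325 209.16192945]
```

View pics/v5.png

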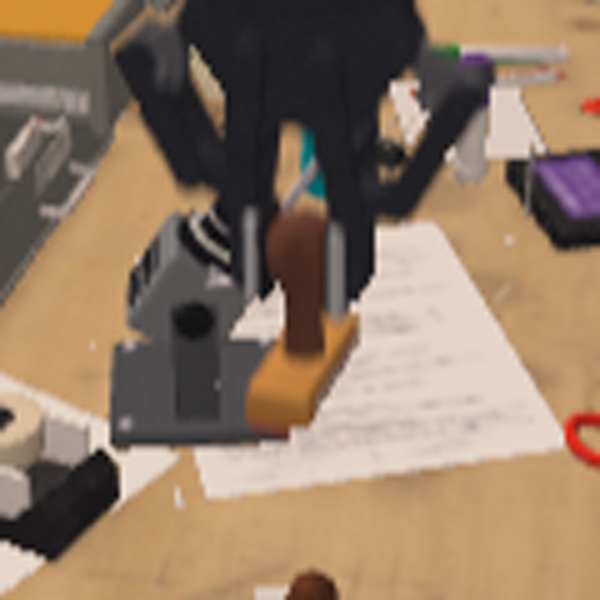

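View pics/oS.png

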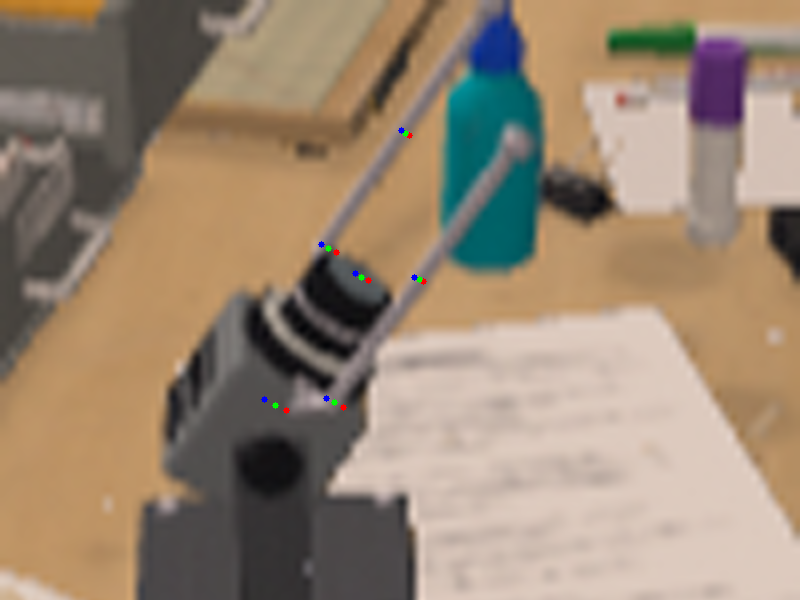

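View pics/oT.png

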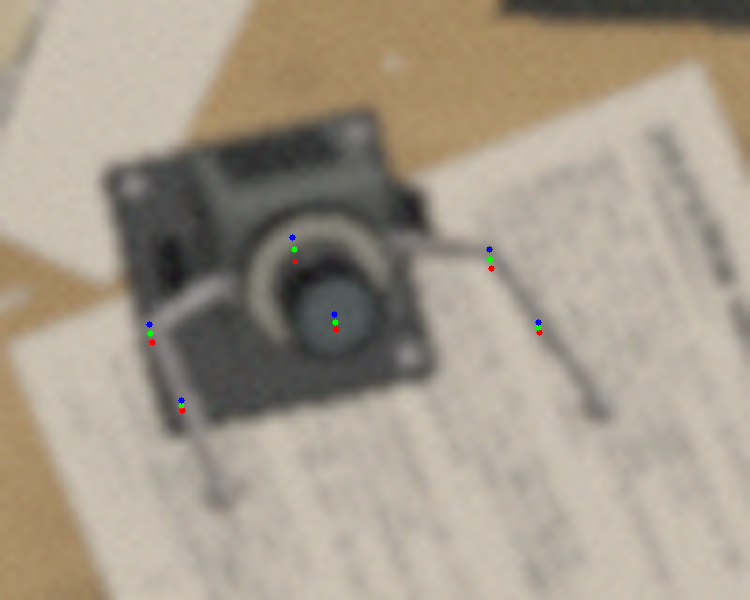

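```bash
cat >> h.py <<'E'
def fpose(a=.57,yaw=11.0):
    w=np.radians(yaw);y=np.array([-np.sin(w),np.cos(w),0])
    z=np.array([-np.sin(a)*np.cos(w),-np.sin(a)*np.sin(w),np.cos(a)])
    R=np.column_stack([y,np.cross(-z,y),-z]);return z,R
MID=np.array([.5212,-.1626,.2162])
E
python3 - <<'E'
from h import *
z,R=fpose();print(z,np.linalg.det(R),Ro.from_matrix(R).as_euler("xyz",degrees=True))
p=MID+z*(.0387+.09);print(p);todo(p,R)
todo(p,Rdown(101))
E
```

```text
[-0.52971749 -0.10296665  0.84190098] 1.0000000000000002 [147.34140568   0.         101.        ]
[ 0.45302536 -0.17585181  0.32455266]
t 6.35 pos [0.4937 0.1824 0.285 ] rot [ 1.7972e+02 -1.5000e-01  7.9340e+01] open 0.27 F [2.2 0.4 6.1]
shift units [-11.985   0.884  -1.344] turn units [-6.391  1.216 -4.219]
t 6.35 pos [0.4937 0.1824 0.285 ] rot [ 1.7972e+02 -1.5000e-01  7.9340e+01] open 0.27 F [2.2 0.4 6.1]
shift units [-11.985   0.884  -1.344] turn units [ 0.062 -0.019 -4.333]
```

Emit:
{"fn": "play_rows", "kwargs": {
  "plan": [-0.4,0,-0.45,0,0,0,-0.7,0,-0.45,0,0,0,-0.8,0.1,-0.44,0,0,0,-0.8,0.1,0,0,0,0,-0.8,0.1,0,0,0,0,-0.8,0.1,0,0,0,0,-0.8,0.1,0,0,0,0,-0.8,0.1,0,0,0,0,-0.8,0.1,0,0,0,0,-0.8,0.1,0,0,0,0]
}}

```text
time: 7.35
position: [0.4731, -0.045, 0.3194]
tcp_rot: [-179.9, 0.0, 79.3]
force: [-0.1, 0.1, 0.2]
opening: 0.274
```

Emit:
{"fn": "play_rows", "kwargs": {
  "plan": [-0.8,0.1,0,0,0,0,-0.8,0.08,0,0,0,0,-0.8,0,0,0,0,0,-0.8,0,0,0,0,0,-0.8,0,0,0,0,0,-0.5,0,0,0,0,0,0,0,0,-0.53,0.1,-0.35,0,0,0,-0.53,0.1,-0.35,0,0,0,-0.53,0.1,-0.35,0,0,0,-0.53,0.1,-0.35]
}}

```text
time: 8.35
position: [0.4535, -0.1774, 0.3194]
tcp_rot: [169.2, -1.3, 86.5]
force: [0.1, -0.0, -0.0]
opening: 0.274
```

Emit:
{"fn": "play_rows", "kwargs": {
  "plan": [0,0,0,-0.53,0.1,-0.35,0,0,0,-0.53,0.1,-0.35,0,0,0,-0.53,0.1,-0.35,0,0,0,-0.53,0.1,-0.35,0,0,0,-0.53,0.1,-0.35,0,0,0,-0.53,0.1,-0.35,0,0,0,-0.53,0.1,-0.35,0,0,0,-0.53,0.1,-0.35,0,0,0,0,0,0]
}}

```text
time: 9.25
position: [0.453, -0.1772, 0.3188]
tcp_rot: [147.8, -0.0, 100.8]
force: [-0.7, -0.1, 0.7]
opening: 0.272
```

```bash
python3 - <<'E'
from h import *
z,R=fpose();p=MID+z*(.0387+.09);todo(p,R)
im=cams.capture("side")[:,:,::-1]; cv2.imwrite("pics/side6.png",im)
tm=cams.capture("top")[:,:,::-1]; cv2.imwrite("pics/top6.png",tm)
cv2.imwrite("pics/v6.png",np.hstack([cv2.resize(im[100:250,260:400],(400,430)),cv2.resize(tm[140:260,330:440],(390,430))]))
E
```

```text
t 9.25 pos [ 0.453  -0.1772  0.3188] rot [147.83  -0.   100.84] open 0.272 F [-0.7 -0.1  0.7]
shift units [ 0.046  0.111 -0.158] turn units [-0.098  0.016 -0.027]
```

View pics/v6.png

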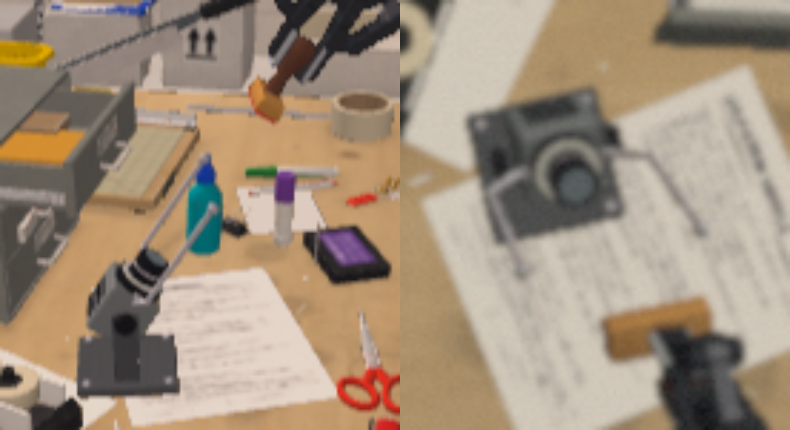

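Emit:
{"fn": "play_rows", "kwargs": {
  "plan": [0,0.05,0.2,-0.05,0,-0.03,0.05,0.06,0.34,-0.05,0,0,0,0,0.4,0,0,0,0,0,0.4,0,0,0,0,0,0.3,0,0,0,0,0,0.2,0,0,0,0,0,0,0,0,0]
}}

```text
time: 10.05
position: [0.4862, -0.1692, 0.2737]
tcp_rot: [147.4, 0.1, 101.0]
force: [1.0, 0.9, -1.6]
opening: 0.274
```

```bash
python3 - <<'E'
from h import *
z,R=fpose();p=MID+z*(.0387);todo(p,R)
im=cams.capture("side")[:,:,::-1]; cv2.imwrite("pics/side7.png",im)
tm=cams.capture("top")[:,:,::-1]; cv2.imwrite("pics/top7.png",tm)
cv2.imwrite("pics/v7s.png",cv2.resize(im[115:215,290:390],None,fx=6,fy=6,interpolation=2))
cv2.imwrite("pics/v7t.png",cv2.resize(tm[160:260,340:440],None,fx=6,fy=6,interpolation=2))
E
```

```text
t 10.05 pos [ 0.4862 -0.1692  0.2737] rot [1.4738e+02 6.0000e-02 1.0105e+02] open 0.274 F [ 1.   0.9 -1.6]
shift units [-0.006 -0.036  0.965] turn units [-0.008  0.005  0.015]
```

View pics/v7s.png

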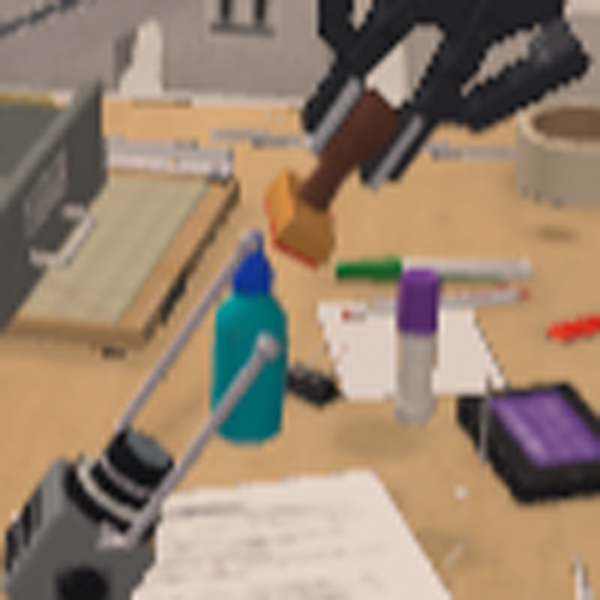

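View pics/v7t.png

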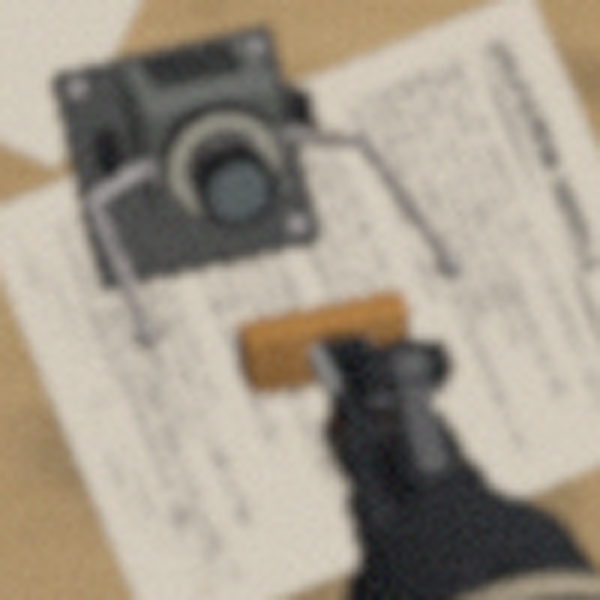

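Emit:
{"fn": "play_rows", "kwargs": {
  "plan": [0,0,0.3,0,0,0,0,-0.02,0.3,0,0,0,0,-0.02,0.25,0,0,0,0,0,0.12,0,0,0,0,0,0,0,0,0,0,0,0,0,0,0]
}}

```text
time: 10.75
position: [0.5005, -0.1669, 0.2495]
tcp_rot: [147.3, 0.1, 101.0]
force: [-0.4, -0.9, -0.2]
opening: 0.273
```

```bash
python3 - <<'E'
from h import *
z,R=fpose();p=MID+z*(.0387);todo(p,R)
im=cams.capture("side")[:,:,::-1]; cv2.imwrite("pics/side8.png",im)
tm=cams.capture("top")[:,:,::-1]; cv2.imwrite("pics/top8.png",tm)
S=cv2.resize(im[130:190,305:365],None,fx=10,fy=10,interpolation=2);T=cv2.resize(tm[180:240,350:430],None,fx=10,fy=10,interpolation=2)
cv2.imwrite("pics/v8s.png",S)
cv2.imwrite("pics/v8t.png",T)
E
```

```text
t 10.75 pos [ 0.5005 -0.1669  0.2495] rot [1.4733e+02 1.2000e-01 1.0102e+02] open 0.273 F [-0.4 -0.9 -0.2]
shift units [ 0.008 -0.008  0.025] turn units [0.001 0.018 0.017]
```

View pics/v8s.png

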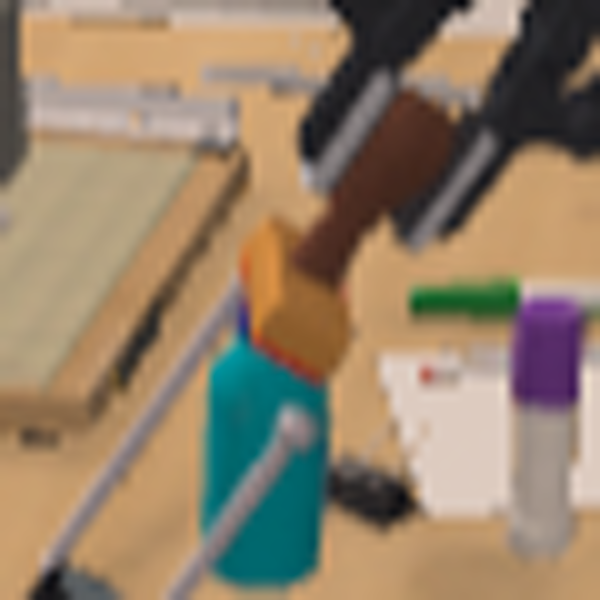

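View pics/v8t.png

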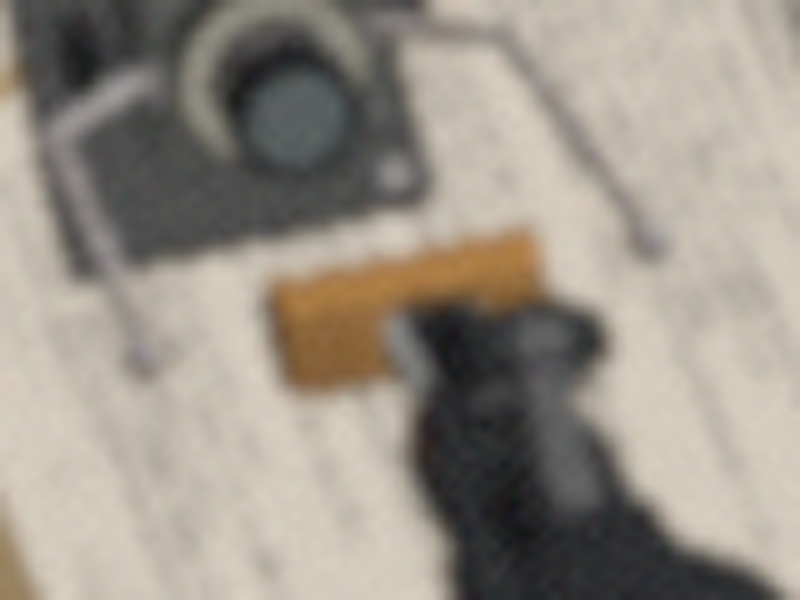

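```bash
python3 - <<'E'
from h import *
S=cv2.imread("pics/v8s.png");T=cv2.imread("pics/v8t.png")
z,R=fpose();x=R[:,1];y=R[:,0]
N=np.array([.5102,-.106,.2168]);F=np.array([.5322,-.2191,.2155])
def dot(p,c):
    for n,B,x0,y0 in(("side",S,305,130),("top",T,350,180)):
        q=(proj(n,p)-[x0,y0]+.5)*10;cv2.circle(B,(int(q[0]),int(q[1])),4,c,-1)
for a in(-1,1):
    for b in(-1,1):
        dot(MID+a*.0135*x+b*.031*y,(255,0,255));dot(MID+a*.0135*x+b*.031*y+.017*z,(255,255,0))
dot(N,(0,255,0));dot(F,(0,255,0));dot(MID+.055*z,(255,255,255))
cv2.imwrite("pics/v9s.png",S);cv2.imwrite("pics/v9t.png",T)
E
```

```text
(no output)
```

View pics/v9s.png

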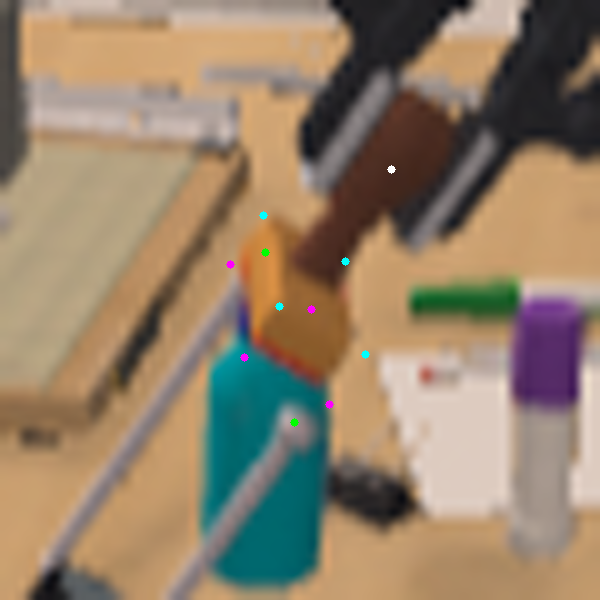

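View pics/v9t.png

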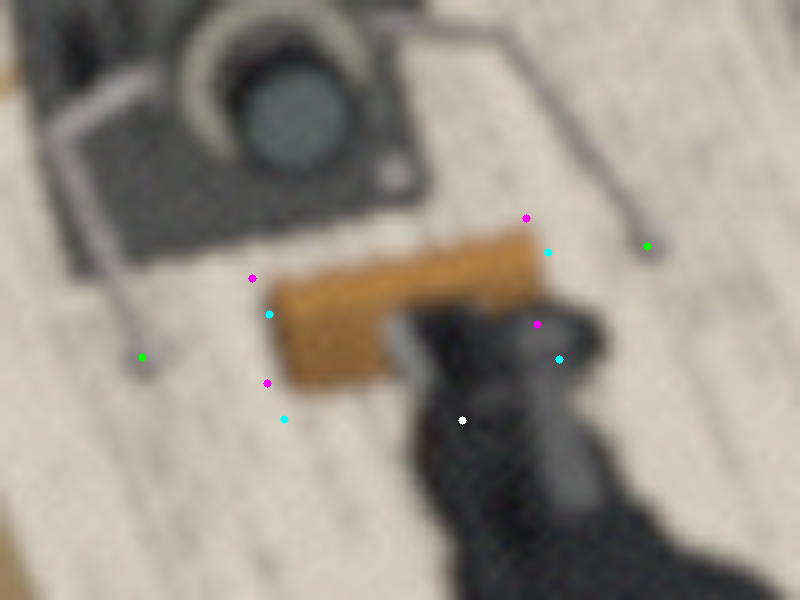

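```bash
python3 - <<'E'
import cv2,numpy as np
im=cv2.imread("pics/side8.png");tm=cv2.imread("pics/top8.png")
S=cv2.resize(im[138:172,324:358],None,fx=17,fy=17,interpolation=cv2.INTER_LANCZOS4);T=cv2.resize(tm[196:226,370:415],None,fx=17,fy=17,interpolation=cv2.INTER_LANCZOS4)
def grid(B,x0,y0):
    for i in range(0,B.shape[1],85): cv2.putText(B,str(x0+i//17),(i,10),0,.35,(255,0,0),1);cv2.line(B,(i,0),(i,B.shape[0]),(255,0,0),1)
    for i in range(0,B.shape[0],85): cv2.putText(B,str(y0+i//17),(0,i+10),0,.35,(255,0,0),1);cv2.line(B,(0,i),(B.shape[1],i),(255,0,0),1)
grid(S,324,138);grid(T,370,196)
cv2.imwrite("pics/zs.png",S);cv2.imwrite("pics/zt.png",T)
E
```

```text
(no output)
```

View pics/zs.png

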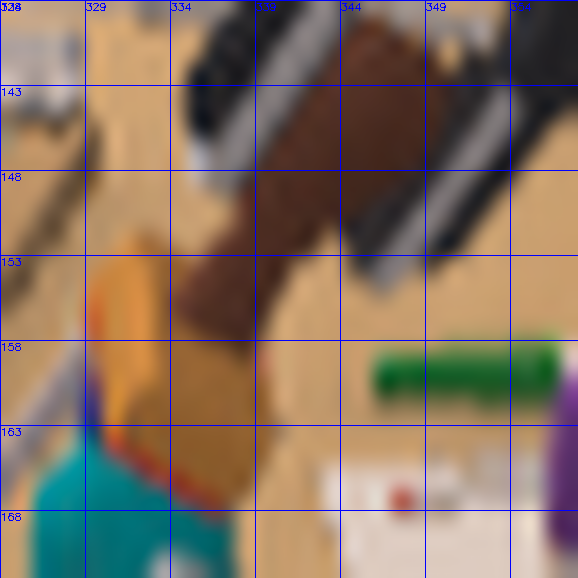

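View pics/zt.png

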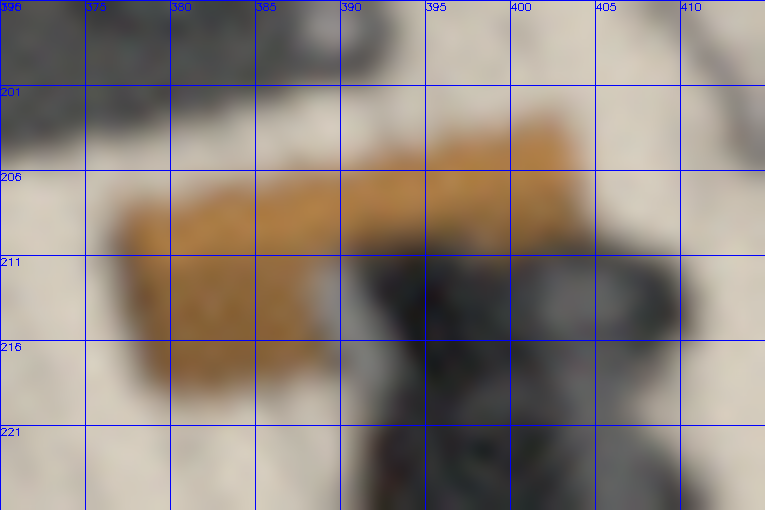

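```bash
python3 - <<'E'
from h import *
np.set_printoptions(precision=4,suppress=True)
z,R=fpose();x=R[:,1];y=R[:,0]   # x = R[:,1]
print("x",x)
for nm,a,b in(("nearbot",(330.4,163.6),(377,208)),("farbot",(329.4,155.3),(403,203)),("fartop",(332,151.8),(404,208))):
    p,r=tri(a,b);d=p-MID;print(nm,p,r[0],"in focus xyz",d@x,d@y,d@z)
E
```

```text
x [0.8264 0.1606 0.5396]
nearbot [ 0.5239 -0.1347  0.2263] 0.0007631611393312108 in focus xyz 0.01219739652206936 0.026902023456940146 0.004150080826035982
farbot [ 0.5339 -0.1924  0.225 ] 0.0005191970745791627 in focus xyz 0.010456103835403253 -0.03168914437835221 0.003703717568754769
fartop [ 0.5242 -0.1918  0.236 ] 0.0018170774711149767 in focus xyz 0.008482904831808977 -0.02923154858219075 0.01803836007700384
```

```bash
python3 - <<'E'
from h import *
from scipy.ndimage import map_coordinates
np.set_printoptions(precision=2,suppress=True,linewidth=150)
tm=cv2.imread("pics/top8.png").astype(float)
sig=tm[:,:,2]-tm[:,:,0]   # R-B
z,R=fpose();x=R[:,1];y=R[:,0]
# lines along y on the +x side face (x=.0135), at heights zz above assumed face
for zz in(.006,.009,.012,.015):
    s=np.arange(-.045,.0451,.0005)
    P=np.array([proj("top",MID+.0135*x+zz*z+t*y) for t in s])
    v=map_coordinates(sig,[P[:,1],P[:,0]],order=1)
    hi=np.median(v[70:110]);lo=(v[:8].mean()+v[-8:].mean())/2;th=(hi+lo)/2
    a=np.nonzero(v>th)[0];print(zz,hi,lo,"ends mm",s[a[0]]*1e3,s[a[-1]]*1e3,"mid",(s[a[0]]+s[a[-1]])*500)
# tips check: profile of prong tips? darkness relative
for nm,t in(("N",.058),("F",-.058)):
    q=proj("top",MID+t*y);u,v=np.round(q).astype(int);g=tm.mean(2)[v-4:v+5,u-4:u+5];w=np.clip(np.median(g)-8-g,0,None)
    yy,xx=np.mgrid[v-4:v+5,u-4:u+5];print(nm,q,(w*xx).sum()/w.sum(),(w*yy).sum()/w.sum())
    print(g.astype(int))
E
```

```text
0.006 64.42106768057559 23.19188825871653 ends mm -30.499999999999986 28.000000000000068 mid -1.2499999999999596
0.009 83.9938238995475 23.649351871064674 ends mm -29.499999999999986 28.000000000000068 mid -0.749999999999959
0.012 97.47653594077099 22.47568844781006 ends mm -29.499999999999986 28.500000000000068 mid -0.4999999999999588
0.015 101.23184512342945 21.562397034595417 ends mm -28.999999999999986 28.500000000000068 mid -0.2499999999999586
N [363.62 215.26] 363.30724637681163 214.68309178743965
[[171 157 146 150 164 175 182 189 186]
 [171 161 147 149 157 169 181 185 185]
 [174 169 153 144 156 166 169 177 179]
 [178 170 156 145 153 162 160 164 176]
 [179 171 147 134 144 156 159 166 174]
 [185 172 149 133 133 145 160 170 184]
 [184 178 162 146 134 148 169 183 188]
 [187 185 179 166 159 166 176 190 191]
 [183 191 189 180 180 175 175 184 192]]
F [414.5  204.07] 413.5273934698395 203.05589374654122
[[156 141 153 170 181 187 185 182 187]
 [171 147 141 158 175 181 182 185 186]
 [179 153 136 152 166 177 185 190 190]
 [177 156 130 138 155 168 181 190 188]
 [175 155 131 129 139 156 177 191 189]
 [177 168 148 132 138 156 178 189 188]
 [179 179 171 162 159 171 182 185 191]
 [184 186 187 185 180 183 189 186 190]
 [186 190 191 190 184 184 187 183 184]]
```

```bash
python3 - <<'E'
from h import *
from scipy.ndimage import map_coordinates
np.set_printoptions(precision=0,suppress=True,linewidth=170)
sm=cv2.imread("pics/side8.png").astype(float);tm=cv2.imread("pics/top8.png").astype(float)
z,R=fpose();x=R[:,1];y=R[:,0]
s=np.arange(-.012,.0121,.001)
print("s",s*1e3)
for xx in(-.006,0,.006):
    P=np.array([proj("side",MID+xx*x+.030*y+t*z) for t in s])
    for c in(2,0): print("side x",xx*1e3,"RB"[c==0],map_coordinates(sm[:,:,c],[P[:,1],P[:,0]],order=1))
for yy in(.015,0,-.015):
    P=np.array([proj("top",MID+.0135*x+yy*y+t*z) for t in s]);v=tm[:,:,2]-tm[:,:,0]
    print("top y",yy*1e3,map_coordinates(v,[P[:,1],P[:,0]],order=1))
# side: width across end face at z=+8mm
s2=np.arange(-.022,.0221,.001);print("s2",s2*1e3)
for zz in(.006,.009,.012):
  P=np.array([proj("side",MID+t*x+.030*y+zz*z) for t in s2])
  for c in(2,0): print("w z",zz*1e3,"RB"[c==0],map_coordinates(sm[:,:,c],[P[:,1],P[:,0]],order=1))
E
```

```text
s [-12. -11. -10.  -9.  -8.  -7.  -6.  -5.  -4.  -3.  -2.  -1.   0.   1.   2.   3.   4.   5.   6.   7.   8.   9.  10.  11.  12.]
side x -6.0 R [137. 152. 161. 152. 135. 111.  87.  63.  39.  19.   4.   6.  18.  37.  63.  88. 110. 126. 130. 133. 135. 136. 137. 137. 138.]
side x -6.0 B [146. 154. 159. 158. 151. 141. 132. 124. 118. 113. 110. 107. 102.  95.  85.  70.  54.  43.  44.  44.  43.  43.  44.  44.  44.]
side x 0.0 R [  1.   0.   3.   1.   0.   0.   0.   0.   0.   0.   0.   0.  10.  30.  63.  96. 120. 134. 137. 139. 138. 138. 137. 137. 138.]
side x 0.0 B [113. 114. 115. 116. 116. 117. 118. 117. 117. 116. 116. 115. 111. 104.  91.  72.  52.  39.  39.  39.  41.  42.  42.  42.  42.]
side x 6.0 R [ 12.  11.   8.   5.   2.   1.   1.   1.   0.   0.   0.   3.  12.  29.  58.  89. 115. 133. 138. 140. 138. 138. 138. 138. 139.]
side x 6.0 B [113. 115. 116. 116. 117. 117. 118. 119. 121. 122. 122. 121. 117. 111.  97.  78.  61.  47.  43.  42.  44.  43.  43.  43.  43.]
top y 15.0 [18. 18. 19. 19. 21. 22. 23. 24. 25. 27. 30. 33. 36. 39. 45. 51. 58. 64. 71. 77. 83. 88. 92. 95. 97.]
top y 0.0 [23. 2
[... 1195 characters left out ...]
 109. 109. 108. 108. 109. 109. 110. 111. 112. 107.  95.  80.  64.  53.  46.  43.  42.  41.  41.  41.  42.  42.  41.  41.  42.  43.  43.  43.  43.  42.  43.  44.
  44.  44.  45.  49.  54.  61.  79.  96. 113. 115. 116. 119.]
w z 12.0 R [201. 198. 195. 195. 195. 195. 197. 198. 199. 198. 194. 186. 172. 157. 144. 138. 138. 138. 138. 138. 138. 138. 138. 138. 138. 138. 139. 139. 139. 139. 139. 139. 140.
 141. 145. 154. 167. 180. 188. 191. 186. 155. 129. 109. 117.]
w z 12.0 B [146. 128. 110. 109. 109. 108. 109. 109. 110. 108. 106. 100.  86.  69.  54.  45.  44.  43.  43.  43.  43.  42.  42.  43.  43.  43.  43.  43.  43.  43.  43.  44.  44.
  45.  46.  49.  52.  55.  58.  60.  64.  78.  90. 100. 106.]
```

Emit:
{"fn": "play_rows", "kwargs": {
  "plan": [0.02,0,0.04,0,0,0,0.02,0,0.04,0,0,0,0,0,0,0,0,0,0,0,0,0,0,0,0,0,0,0,0,0,0,0,0,0,0,0]
}}

```text
time: 11.45
position: [0.5016, -0.1655, 0.2476]
tcp_rot: [147.3, 0.1, 101.0]
force: [-0.0, 0.3, -0.4]
opening: 0.271
```

```bash
python3 - <<'E'
from h import *
from scipy.ndimage import map_coordinates
z,R=fpose();x=R[:,1];y=R[:,0];todo(MID+z*(.0387),R)
sm=cams.capture("side")[:,:,::-1];tm=cams.capture("top")[:,:,::-1]
cv2.imwrite("pics/side9.png",sm);cv2.imwrite("pics/top9.png",tm)
cv2.imwrite("pics/va.png",np.hstack([cv2.resize(sm[130:190,305:365],(400,400),interpolation=2),cv2.resize(tm[180:240,360:420],(400,400),interpolation=2)]))
cv2.imwrite("pics/vb.png",cv2.resize(sm[250:375,280:380],None,fx=4,fy=4))
sf=sm.astype(float);tf=tm.astype(float);s=np.arange(-.012,.0121,.0005)
for xx in(-.006,0,.006):
    P=np.array([proj("side",MID+xx*x+.031*y+t*z) for t in s]);v=map_coordinates(sf[:,:,2]-sf[:,:,0],[P[:,1],P[:,0]],order=1)
    i=np.nonzero(v<0)[0][-1];print("side bottom edge z mm",xx*1e3,s[i]*1e3)
s=np.arange(-.045,.0451,.0005)
for zz in(.009,.012):
    P=np.array([proj("top",MID+.0135*x+zz*z+t*y) for t in s]);v=map_coordinates(tf[:,:,2]-tf[:,:,0],[P[:,1],P[:,0]],order=1)
    a=np.nonzero(v>(np.median(v[70:110])+23)/2)[0];print("top ends",s[a[0]]*1e3,s[a[-1]]*1e3)
E
```

```text
t 11.45 pos [ 0.5016 -0.1655  0.2476] rot [1.4733e+02 1.3000e-01 1.0101e+02] open 0.271 F [-0.   0.3 -0.4]
shift units [-0.029 -0.008 -0.052] turn units [0.003 0.021 0.017]
side bottom edge z mm -6.0 0.5000000000000109
side bottom edge z mm 0.0 1.0408340855860843e-14
side bottom edge z mm 6.0 0.5000000000000109
top ends -27.999999999999982 29.500000000000068
top ends -27.999999999999982 29.500000000000068
```

View pics/va.png

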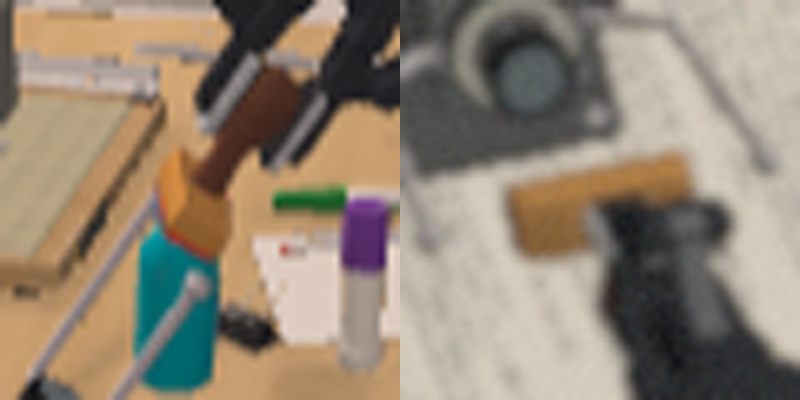

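View pics/vb.png

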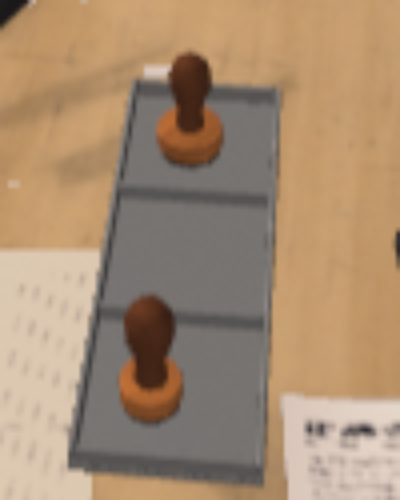

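```bash
python3 - <<'E'
from h import *
s=env.get_state();print(s["time"],np.abs(s["dq"]).max(),s["opening"])
print(env.job_done())
E
```

```text
11.55 0.10620572470321281 0.27130875994293036
the job is handed in; nothing more can be done
None
```

I took the oblong stamp from the middle compartment by its knob and handed the job in at 11.6 s. It was still gripped, held with its rubber face towards the lens between the two prong tips.

**Last checks that agreed**
- **Height:** the bottom edge of the face was within about 0.5 mm of prong-tip level. A first look had shown it about 2 mm too far from the lens, so I moved it in.
- **Centring along the tips:** it was within about 1 mm of the midpoint. It had been 1–2 mm off before I corrected it.
- **Hold:** the arm was still, and the wrist force was under 1 N.
- **Other stamps and camera:** both round stamps were standing in the tray as before. I saw no contact with the camera, prongs or stand.

**Less certain**
- **Across the face:** the two views disagreed on centring along the short side. The side view gave about +1 to +2.5 mm and the top view about −1 to −2 mm, so I left it uncorrected.
- **Camera tilt:** my estimates ran from 0.54 to 0.585 rad and I used 0.57, so squareness to the lens is good to about 1–2 degrees.
- **Grip reading:** the gripper showed about 23 mm open where I expected 26 mm for the knob. The pictures showed it gripped centrally with no slip.

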